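Bolt the sprung tilt table down

ROBOT

A 7-joint arm with a two-finger parallel gripper is mounted at the origin on the work surface. World frame = base frame: x ahead of the robot, y to its left, z up, the work surface at z = 0. Lengths are in mm, angles in rad, forces in N, time in s.
With the tool pointing down it reaches from about 425 to 875 mm from the base axis. Payload 4.7 kg.
Tool frame: the origin (TCP) lies at the centre of the arm's flange, where the gripper is bolted on; the fingertips stand 182 mm ahead of it and the grasp point (between the pads) lies 164 mm ahead of it; z points along the fingers, y is the line along which they close (so a half turn about z gives the same grasp; the last joint's range is limited). The gripper opens to 87 mm and grips with 3 to 60 N. Pads are 19 mm wide; open, the fingers measure 117 mm over their backs; the gripper's body (75 mm by 190 mm) begins 51 mm behind the grasp point.
Start: joints at [1.205, 0.321, -0.07, 1.45, 0.023, 1.371, -0.057], TCP at [240.961, -603.692, 404.787] pointing down, gripper open.
Joint ranges: [-2.86, 2.86], [-0.3, 2.09], [-1.38, 1.24], [0.06, 2.45], [-1.56, 4.7], [0.09, 2.05], [-2.69, 2.69]. Speed limits (rad/s): [2.57, 2.57, 3.14, 3.14, 3.14, 3.14, 3.14].

INTERFACE

Orientations are given as a rotation vector (axis times angle).
In Python, from cell import ctrl gives the robot as it stands. The module is installed in compiled form; this text tells all that it offers.
- The arm moves only by the tool step_arm, never from a script. Its argument "deltas" is a list of rows, each an object with "xyz": the shift along the tool's x, y, z in mm, a list of three; "turn": the turn, a rotation vector about the tool's x, y, z in rad, a list of three; "grip": the opening, from -1 (shut) to 1 (fully open). A call has 1 to 8 rows; each row is the pose to reach, as a shift and turn from the pose commanded when the call began, along the tool's axes at that moment; what a row does not reach only later rows make up. A row lasts 1/12 s, in which the tool goes at most 41.7 mm and 7.16 degrees, less where a joint would pass 70% of its speed; a pose out of reach is approached as far as the arm can. A call with a gripper value outside its range is refused whole. The fingers move at their own pace and stop on an object; "squeeze" is the grip in N (left out, the last holds). Time passes only in rows, so rows that repeat a pose let the fingers close. It gives the time, the measured TCP pose, the force, the opening and the grip force at its end, in the units of the state.
- ctrl.sense(): the state, without advancing time (a new reading comes with each control period).
- ctrl.read_camera(name): name is "scene" or "top"; returns the picture (480x640x3 uint8, red, green, blue); there is no depth.
- ctrl.calibration(name): a dict with "fx", "fy", "cx", "cy" (pixels), "world_to_cam" (4x4, takes a point from world to camera coordinates). Camera axes: x right, y down, z forward; pixel columns grow to the right and rows downward; lengths in mm; the calibration is good to about 2 mm. A picture is of the moment at which its call begins. calibration takes no time and is no camera call.
- ctrl.job_done(): hands the job in; it is judged then, once.
Trained networks look in the newest picture that a camera, given by its name, has taken for a name from the list of things; names that differ only in an ending like _2 or _b are one class to them, and where a whole thing is asked for, a point or a joint stands for the part that bears it (a point fixed in the world has none). Each returns a list of dicts, best first, with "conf" (0 to 1); they miss things now and then, are a little off and sometimes report something else, mostly with a low value. They report only what shows in the picture. A call takes as long as a camera call.
- ctrl.boxes_of(target, camera): "at" ([row, column] in pixels, amid what is visible of it).
The state is a dict: "t": time; "joints": joint angles; "qvel": joint speeds; "joint_efforts": joint torques, N m; "tcp_pos": TCP position; "ee_rot": TCP orientation; "contact_force": force on the tool from outside, world axes, zero at the start; "moment": the same for the moment, N m; "grip_width": opening from 0.0 (shut) to 1.0 (fully open); "grasp_force": force on a finger pad.
Only numpy, scipy, OpenCV 4.12 (cv2) and the standard library are available. Lean on these libraries where they do the work, as an engineer would, in place of code of your own. Each camera call takes 0.05 s, during which the arm holds its last target. There are 200 camera calls.

TASK

Press the spring-loaded tilt plate of the bench jig down until it lies level on its stop, and while keeping it pressed slide its bolt fully home under the steel keeper, so that the plate stays level when you let go. Press firmly but without leaning on the jig (never more than 30 N), and leave the things around it where they are.

Things in the scene. Friction and masses are not known exactly. Their poses are not given: they have to be found in the camera images.
- jig: Bench jig's base board, fixed: 270 mm (its x) by 420 mm (its y) by 30 mm, origin at the centre of its underside, z up; turned by up to 0.3 rad. It carries a deck on four screw feet with hinge, tilt plate and keeper. The deck's height is as someone left it: NOT readable, up to 13 mm above or below nominal (and 4 mm off in x, y). Jig coordinates below are nominal, mm from this origin.
- tilt (a joint): Tilt plate (plywood 200 x 220 x 12 mm), hinged along y at jig x -100, z 89 (mid thickness), free edge at +x, y -130 to +90. 0 = sprung up, sloping 0.22 rad; grows as it is pressed down; 0.22 = level on a hard stop, top face then at z 95. In the bolt's row, 170 mm from the hinge, it takes 4 to 7 N to start it down, 8 to 12 N to hold it level. Bolted and let go it rises 0.013 rad: still level.
- bolt (a joint): Steel slide bolt on the plate's top, 170 mm from the hinge, along jig y; bar 20 mm wide, 10 mm high. 0 = unlocked (starts 0 to 7 mm); slides to jig +y by 0.04 m to an end stop = fully home. Friction about 2 N. After 16 mm its tip meets the keeper: it passes under the bridge only with the plate within 2 mm of its stop; else it hits the bridge's side, or passes above it.
- knob_mark (a point): Nominal place (fixed to the base, see jig) where the axis of the bolt's knob meets the plate's top with the plate level and the bolt at 0: jig (70, -30, 95). Knob: upright, dark steel, 24 mm across, top 44 mm above the plate. The bar reaches 129 mm from its axis to +y, 10 mm to -y; the plate to its -y side is bare, to push on. Two low straps guide the bar 88 to 115 mm to +y.
- keeper_mark (a point): Nominal place (fixed to the base, see jig) of the middle of the underside of the keeper's bridge, jig (70, 122, 107): a steel staple on the deck beside the plate, bridge 54 mm (x) by 14 mm (y) by 10 mm high, opening 34 mm wide. With the plate level on its stop the bolt has 2 mm play under it.
- stain_jar: Bystander: small amber jar with black lid, 40 mm wide, 45 mm tall, standing on the jig's base beyond the keeper side (jig +y wing); origin at the centre of its underside. Leave it where it is.
- sanding_block: Bystander: cork sanding block 70 x 40 x 30 mm, lying on the jig's base on the side away from the keeper (jig -y wing); origin at the centre of its underside. Leave it where it is.
- glue: Bystander: white glue bottle, 60 mm wide, 180 mm tall, on the bench; origin at the centre of its underside. Leave it where it is.
- brush_pot: Bystander: white enamel pot of brushes, 104 mm wide, 100 mm tall, brushes to about 190 mm, on the bench; origin at the centre of its underside. Leave it where it is.
- mallet: Bystander: hammer, about 300 mm long, lying on the bench; origin on its handle's length. Leave it where it is.
- offcut: Bystander: dark wood offcut 120 x 70 x 45 mm on the bench; origin at the centre of its underside. Leave it where it is.
- tin: Bystander: steel tin 70 mm wide, 80 mm tall on the bench; origin at the centre of its underside. Leave it where it is.
- beech_strip: Bystander: beech strip 200 x 30 x 20 mm on the bench; origin at the centre of its underside. Leave it where it is.

How it is judged (in metres and radians):
On the way, in this order (a step that is already met when the one before it is completed fails the run):
1. the plate is pressed level (within 2 mm of its stop at the bolt) with the bolt not yet under the keeper (value of joint tilt above 0.206 rad and value of joint bolt below 0.02 m), for 0.1 s.
2. the bolt is slid fully home under the keeper with the plate level (value of joint tilt above 0.195 rad and value of joint bolt above 0.034 m), for 0.1 s.
At the end, for the whole second after the job is handed in: The plate lies still and level (tilt joint above 0.195 rad, within 1.4 degrees of level) held by the bolt alone, the bolt home within 6 mm (bolt joint above 0.034 m) (all of step 2 and velocity of joint tilt between -0.05 and 0.05 rad/s); the robot touches nothing.
It fails at once if the robot presses on the jig or anything else with more than 30 N (contact force between any of the fingers, the arm and anything else above 30 N).
It fails at once if a bystander is moved by more than 20 mm (distance of any of stain_jar, sanding_block, glue, brush_pot, mallet, offcut, tin, beech_strip from where it was at the start of the episode above 0.02 m).
It also fails if it takes over 70 s, if anything falls off the work surface, if the arm or the gripper's body presses on something with over 40 N, if the wrist force passes 120 N, or if a joint passes its speed limit or range.

## Working session

There is one attempt and no reset: what is moved stays moved. The work goes in short steps, Python scripts to look and compute and a tool call to move; the robot and the scene stay as the last step left them, time stands still between calls to the robot, and variables do not carry over. Pictures are saved under pics/ and viewed, at most 10 in all, crops included, and the job is handed in when it is done.

Besides the shell and the picture viewer there is one more tool, called after "Request:" as name(argument=value, ...) on one line, values as JSON. step_arm: Moves the arm, as the interface text tells. Its arguments: {"type":"object","properties":{"deltas":{"type":"array"},"squeeze":{"type":"number"}},"required":["deltas"]}

```bash
mkdir -p pics; cat > h.py <<'E'
from cell import ctrl
import numpy as np, cv2
def snap(n,f):
    im=ctrl.read_camera(n); cv2.imwrite('pics/'+f,im[:,:,::-1]); return im
def ray(n,rc):
    c=ctrl.calibration(n); T=np.array(c['world_to_cam']); R=T[:3,:3]; o=-R.T@T[:3,3]
    d=R.T@np.array([(rc[1]-c['cx'])/c['fx'],(rc[0]-c['cy'])/c['fy'],1]); return o,d
def atz(n,rc,z):
    o,d=ray(n,rc); return o+d*(z-o[2])/d[2]
def proj(n,p):
    c=ctrl.calibration(n); T=np.array(c['world_to_cam']); q=T[:3,:3]@np.array(p)+T[:3,3]
    return [c['cy']+c['fy']*q[1]/q[2], c['cx']+c['fx']*q[0]/q[2]]
E
python3 - <<'E'
from h import *
np.set_printoptions(precision=1,suppress=True)
for n in('scene','top'):
    snap(n,n+'1.png'); print(n,ray(n,(240,320)))
    for t in ['jig','tilt','bolt','stain_jar','sanding_block','glue','brush_pot','mallet']:
        print(t,[(np.round(b['at']),round(b['conf'],2)) for b in ctrl.boxes_of(t,n)[:2]])
s=ctrl.sense();print(s)
E
```

```text
scene (array([1129.6,  700.1, 1173.8]), array([-0.4, -0.5, -0.8]))
jig [(array([267., 340.]), 0.66)]
tilt [(array([198., 324.]), 0.65)]
bolt [(array([200., 303.]), 0.79), (array([158., 206.]), 0.53)]
stain_jar [(array([252., 397.]), 0.6)]
sanding_block [(array([371., 509.]), 0.63)]
glue [(array([371., 509.]), 0.84)]
brush_pot [(array([270., 340.]), 0.54)]
mallet [(array([266., 231.]), 0.96)]
top (array([ 407.8,  -26.3, 1909. ]), array([ 0.1,  0. , -1. ]))
jig [(array([258., 301.]), 0.82)]
tilt [(array([237., 349.]), 0.73), (array([262., 360.]), 0.65)]
bolt [(array([235., 346.]), 0.89)]
stain_jar [(array([260., 300.]), 0.39)]
sanding_block [(array([276., 409.]), 0.88), (array([234., 487.]), 0.71)]
glue [(array([264., 160.]), 0.78), (array([263., 304.]), 0.73)]
brush_pot [(array([204., 181.]), 0.95)]
mallet [(array([183., 368.]), 0.82)]
{'t': 0.9, 'joints': array([ 1.2,  0.3, -0.1,  1.5,  0. ,  1.4, -0.1]), 'qvel': array([-0.,  0., -0.,  0.,  0.,  0., -0.]), 'joint_efforts': array([ -0. , -49.1,  -0.4, -31.3,  -0.1,   0. ,   0. ]), 'tcp_pos': array([ 241. , -603.7,  404.8]), 'ee_rot': array([3.1, 0.6, 0. ]), 'contact_force': array([-0.3, -0.5,  0.1]), 'moment': array([-0.1,  0. ,  0. ]), 'grasp_force': 0.0, 'grip_width': 1.0015155428072111}
```

View pics/scene1.png

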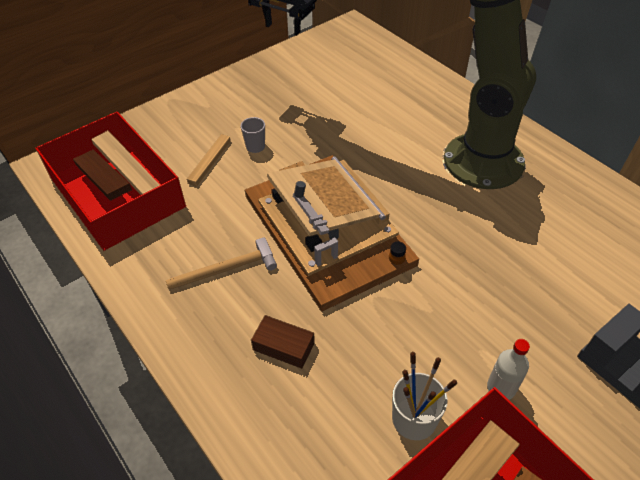

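View pics/top1.png

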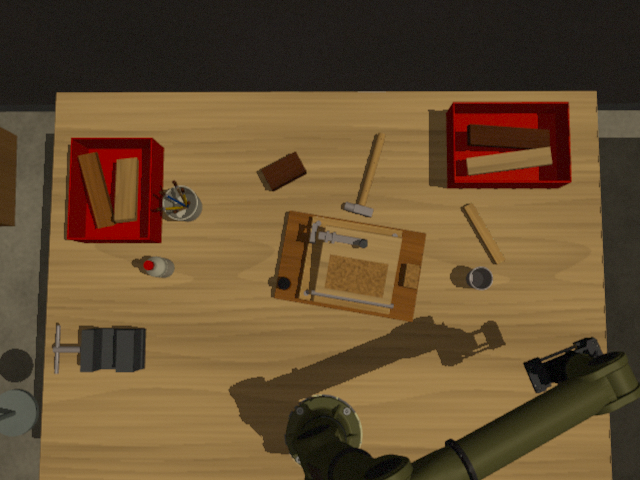

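The scene view shows the jig in mid-bench: knob at about (row 188, col 300), keeper at (245, 322), jar at (250, 398). In the top view the base spans columns 272–426 and rows 211–320. The knob is at (243, 361), the keeper at (234, 310), the cork block at (275, 409) and the mallet head at (209, 357).

```bash
python3 - <<'E'
from h import *
a=cv2.imread('pics/top1.png')[200:330,260:440]; b=cv2.imread('pics/scene1.png')[150:315,235:425]
cv2.imwrite('pics/c1.png',cv2.resize(a,None,fx=4.4,fy=4.4,interpolation=cv2.INTER_CUBIC))
cv2.imwrite('pics/c2.png',cv2.resize(b,None,fx=3.6,fy=3.6,interpolation=cv2.INTER_CUBIC))
E
```

```text
(no output)
```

View pics/c1.png

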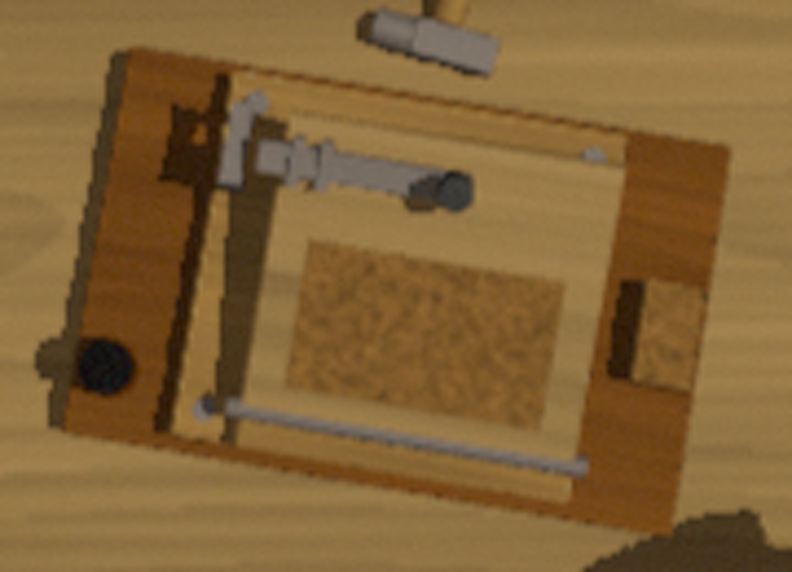

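View pics/c2.png

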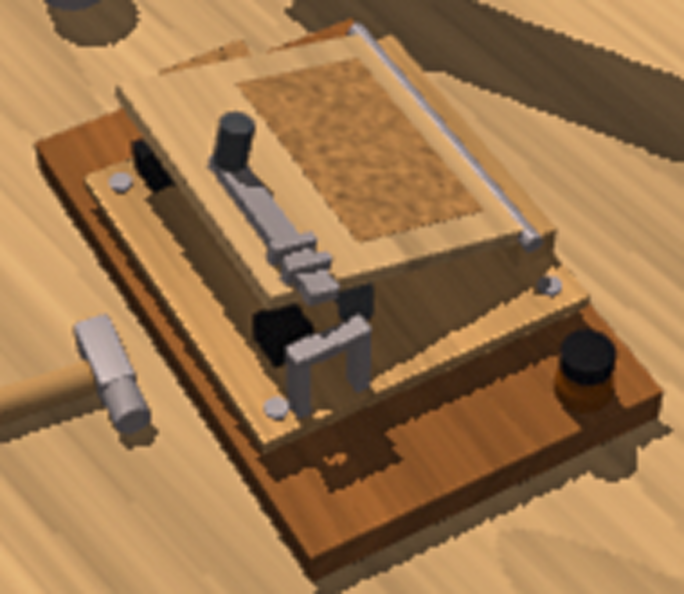

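```bash
cat >> h.py <<'E'
def tri(*obs):
    A=np.zeros((3,3));b=np.zeros(3);L=[]
    for n,rc in obs:
        o,d=ray(n,rc);d=d/np.linalg.norm(d);P=np.eye(3)-np.outer(d,d);A+=P;b+=P@o;L.append((o,P))
    x=np.linalg.solve(A,b);return x,[np.linalg.norm(P@(x-o)) for o,P in L]
E
python3 - <<'E'
from h import *
np.set_printoptions(precision=1,suppress=True)
T=lambda c,r:('top',(200+r/4.4,260+c/4.4)); S=lambda c,r:('scene',(150+r/3.6,235+c/3.6))
J=np.array([[135,210],[135,-210],[-135,-210],[-135,210]])
W=np.array([atz(*T(*p),30)[:2] for p in [(130,47),(730,147),(672,533),(64,430)]])
print(W)
m=W.mean(0);H=J.T@(W-m);th=np.arctan2(H[0,1]-H[1,0],H[0,0]+H[1,1]);R=np.array([[np.cos(th),-np.sin(th)],[np.sin(th),np.cos(th)]])
print('jig',m,th,'res',W-m-J@R.T)
for p in [(36,148),(312,557),(660,393)]:
    w=atz(*S(*p),30)[:2];print('scene corner jig',R.T@(w-m))
for nm,a,b in [('knobtop',(455,190),(236,121)),('bridge',(239,141),(329,338)),('jarlid',(104,367),(588,348)),('screw1',(258,102),(276,408)),('screw2',(594,155),(121,182)),('hingeEnd',(205,406),(531,237))]:
    x,e=tri(T(*a),S(*b));print(nm,x,e,'jig',R.T@(x[:2]-m),x[2])
np.savez('jig.npz',m=m,R=R,th=th)
E
```

```text
[[ 664.5  101.3]
 [ 595.6 -310.4]
 [ 333.4 -267.9]
 [ 401.5  144.3]]
jig [498.8 -83.2] -0.16383160736723928 res [[-1.7 -0.7]
 [-2.1  1.9]
 [ 2.1  0.5]
 [ 1.7 -1.7]]
scene corner jig [ 135.9 -197.1]
scene corner jig [135.6 214.9]
scene corner jig [-128.6  216.9]
knobtop [ 552.9 -114.2  171.9] [np.float64(1.290019619748773), np.float64(1.2900196197486384)] jig [ 58.5 -21.7] 171.93313418906973
bridge [589.7  25.  109.8] [np.float64(2.1213941628390494), np.float64(2.12139416283902)] jig [ 72.1 121.6] 109.84851378704029
jarlid [443.2 114.7  70.4] [np.float64(0.5210126242745453), np.float64(0.521012624274499)] jig [-87.1 186.2] 70.3900180058757
screw1 [623.1  13.   52.1] [np.float64(0.9335407181918589), np.float64(0.9335407181918974)] jig [107.  115.2] 52.14231123943254
screw2 [ 585.9 -213.6   54.9] [np.float64(2.1498316886216555), np.float64(2.1498316886217683)] jig [ 107.3 -114.4] 54.893325880264655
hingeEnd [421.4  41.8  99.8] [np.float64(5.306184035749732), np.float64(5.306184035749684)] jig [-96.7 110.7] 99.78703343143532
```

```bash
cat >> h.py <<'E'
from scipy.spatial.transform import Rotation as Ro
Z=np.load('jig.npz') if __import__('os').path.exists('jig.npz') else None
def j2w(x,y): return Z['m']+Z['R']@[x,y]
def delta(target,R=None):
    s=ctrl.sense();T=Ro.from_rotvec(s['ee_rot']).as_matrix();d=T.T@(np.array(target)-s['tcp_pos'])
    return d, (Ro.from_matrix(T.T@R).as_rotvec() if R is not None else None)
def goalR(flip=1):
    y=np.array([*Z['R'][:,0],0])*flip; z=np.array([0,0,-1.]); return np.array([np.cross(y,z),y,z]).T
E
python3 - <<'E'
from h import *
np.set_printoptions(precision=3,suppress=True)
print(Ro.from_rotvec(ctrl.sense()['ee_rot']).as_matrix())
p=j2w(68,-52);print(p)
for f in(1,-1):print(delta([*p,404],goalR(f)))
E
```

```text
[[ 0.929  0.371  0.   ]
 [ 0.371 -0.929 -0.   ]
 [-0.     0.    -1.   ]]
[ 557.359 -145.587]
(array([ 463.677, -308.163,    0.776]), array([ 0.   ,  0.   , -1.027]))
(array([ 463.677, -308.163,    0.776]), array([ 0.   , -0.   ,  2.114]))
```

Request:
step_arm(deltas=[{"xyz": [40, -26, 0], "turn": [0, 0, -0.08], "grip": -1}, {"xyz": [75, -50, 0], "turn": [0, 0, -0.18], "grip": -1}, {"xyz": [110, -73, 0], "turn": [0, 0, -0.28], "grip": -1}, {"xyz": [145, -96, 0], "turn": [0, 0, -0.38], "grip": -1}, {"xyz": [180, -120, 0], "turn": [0, 0, -0.48], "grip": -1}, {"xyz": [215, -143, 0], "turn": [0, 0, -0.58], "grip": -1}, {"xyz": [250, -166, 0], "turn": [0, 0, -0.68], "grip": -1}, {"xyz": [285, -189, 0], "turn": [0, 0, -0.78], "grip": -1}])

```text
t: 1.57
tcp_pos: [431.4, -327.7, 405.1]
ee_rot: [2.623, 1.727, -0.0]
contact_force: [1.0, -1.2, -0.2]
grip_width: 0.474
grasp_force: 0.0
```

```bash
python3 - <<'E'
from h import *
np.set_printoptions(precision=3,suppress=True)
p=j2w(68,-52)
print(delta([*p,375],goalR()),ctrl.sense()['t'])
E
```

```text
(array([217.068,  43.772,  30.028]), array([ 0.001,  0.001, -0.242])) 1.5667
```

Request:
step_arm(deltas=[{"xyz": [36, 7, 5], "turn": [0, 0, -0.08], "grip": -1}, {"xyz": [72, 14, 10], "turn": [0, 0, -0.16], "grip": -1}, {"xyz": [108, 22, 15], "turn": [0, 0, -0.24], "grip": -1}, {"xyz": [144, 29, 20], "turn": [0, 0, -0.242], "grip": -1}, {"xyz": [180, 36, 25], "turn": [0, 0, -0.242], "grip": -1}, {"xyz": [217, 44, 30], "turn": [0, 0, -0.242], "grip": -1}, {"xyz": [217, 44, 30], "turn": [0, 0, -0.242], "grip": -1}, {"xyz": [217, 44, 30], "turn": [0, 0, -0.242], "grip": -1}])

```text
t: 2.23
tcp_pos: [558.6, -145.2, 374.5]
ee_rot: [-2.394, -2.032, -0.001]
contact_force: [0.4, -0.6, -0.2]
grip_width: 0.008
grasp_force: 0.0
```

```bash
python3 - <<'E'
from h import *
np.set_printoptions(precision=3,suppress=True)
p=j2w(68,-52)
print(delta([*p,375],goalR()),ctrl.sense()['t'])
t=snap('top','t2.png');s=snap('scene','s2.png')
a=t[195:335,255:435,::-1];b=s[100:275,235:425,::-1]
cv2.imwrite('pics/c3.png',np.hstack([cv2.resize(a,(400,311),interpolation=2),cv2.resize(b,(400,311),interpolation=2)]))
cv2.imwrite('pics/c3.png',np.hstack([cv2.resize(a[10:110,40:160],(400,400),interpolation=2),cv2.resize(b[0:130,0:130],(400,400),interpolation=2)]))
tip=[*ctrl.sense()['tcp_pos'][:2],193];print(proj('top',tip),proj('scene',tip))
E
```

```text
(array([-0.542, -1.181, -0.539]), array([-0.   , -0.001,  0.001])) 2.2333
[np.float64(241.27656441196925), np.float64(376.1663891097223)] [np.float64(169.85475475750198), np.float64(289.0480262808331)]
```

View pics/c3.png

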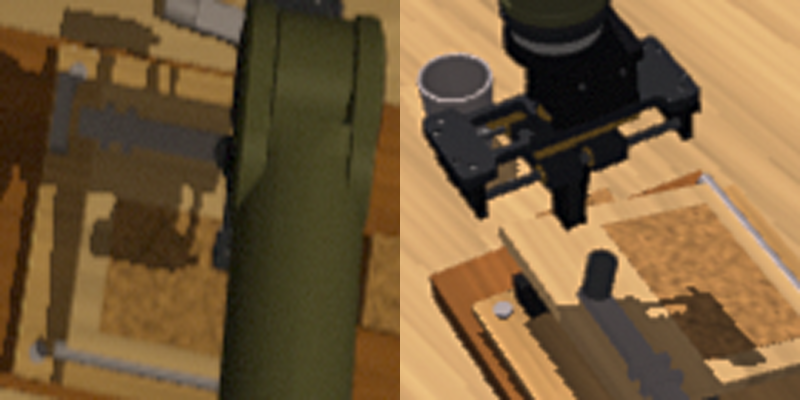

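The left half shows the knob just beyond the wrist at crop (220, 150). In the right half the shut fingertips are at (570, 225), clear on the −y side of the knob at (600, 270), which matches the projection. I'll descend now.

Request:
step_arm(deltas=[{"xyz": [0, -1, 8], "turn": [0, 0, 0], "grip": -1}, {"xyz": [0, -1, 16], "turn": [0, 0, 0], "grip": -1}, {"xyz": [0, -1, 24], "turn": [0, 0, 0], "grip": -1}, {"xyz": [0, -1, 30], "turn": [0, 0, 0], "grip": -1}, {"xyz": [0, -1, 36], "turn": [0, 0, 0], "grip": -1}, {"xyz": [0, -1, 40], "turn": [0, 0, 0], "grip": -1}, {"xyz": [0, -1, 42], "turn": [0, 0, 0], "grip": -1}])

```text
t: 2.92
tcp_pos: [556.4, -148.2, 331.8]
ee_rot: [-2.4, -2.025, 0.001]
contact_force: [0.1, -0.5, 0.1]
grip_width: 0.004
grasp_force: 0.0
```

Request:
step_arm(deltas=[{"xyz": [0, 0, 2], "turn": [0, 0, 0], "grip": -1}, {"xyz": [0, 0, 4], "turn": [0, 0, 0], "grip": -1}, {"xyz": [0, 0, 6], "turn": [0, 0, 0], "grip": -1}, {"xyz": [0, 0, 8], "turn": [0, 0, 0], "grip": -1}])

```text
t: 3.25
tcp_pos: [556.8, -148.1, 324.8]
ee_rot: [2.401, 2.026, 0.0]
contact_force: [-0.1, -0.6, -0.1]
grip_width: 0.006
grasp_force: 0.0
```

Request:
step_arm(deltas=[{"xyz": [0, 0, 2], "turn": [0, 0, 0], "grip": -1}, {"xyz": [0, 0, 4], "turn": [0, 0, 0], "grip": -1}, {"xyz": [0, 0, 6], "turn": [0, 0, 0], "grip": -1}, {"xyz": [0, 0, 8], "turn": [0, 0, 0], "grip": -1}])

```text
t: 3.58
tcp_pos: [556.7, -148.1, 316.6]
ee_rot: [2.401, 2.026, -0.0]
contact_force: [0.6, 0.3, -0.3]
grip_width: 0.008
grasp_force: 0.0
```

Request:
step_arm(deltas=[{"xyz": [0, 0, 2], "turn": [0, 0, 0], "grip": -1}, {"xyz": [0, 0, 4], "turn": [0, 0, 0], "grip": -1}, {"xyz": [0, 0, 6], "turn": [0, 0, 0], "grip": -1}])

```text
t: 3.83
tcp_pos: [557.2, -148.1, 311.8]
ee_rot: [2.4, 2.025, 0.002]
contact_force: [-1.0, 0.6, 5.2]
grip_width: 0.007
grasp_force: 2.8
```

Request:
step_arm(deltas=[{"xyz": [0, 0, 2], "turn": [0, 0, 0], "grip": -1}, {"xyz": [0, 0, 4], "turn": [0, 0, 0], "grip": -1}, {"xyz": [0, 0, 6], "turn": [0, 0, 0], "grip": -1}])

```text
t: 4.08
tcp_pos: [557.8, -148.2, 306.4]
ee_rot: [2.398, 2.023, 0.004]
contact_force: [1.2, -0.6, 6.3]
grip_width: 0.003
grasp_force: 3.1
```

Request:
step_arm(deltas=[{"xyz": [0, 0, 2], "turn": [0, 0, 0], "grip": -1}, {"xyz": [0, 0, 4], "turn": [0, 0, 0], "grip": -1}, {"xyz": [0, 0, 6], "turn": [0, 0, 0], "grip": -1}])

```text
t: 4.33
tcp_pos: [558.4, -148.3, 301.0]
ee_rot: [2.397, 2.022, 0.006]
contact_force: [3.6, 0.2, 6.9]
grip_width: 0.001
grasp_force: 3.4
```

Request:
step_arm(deltas=[{"xyz": [0, 0, 2], "turn": [0, 0, 0], "grip": -1}, {"xyz": [0, 0, 4], "turn": [0, 0, 0], "grip": -1}, {"xyz": [0, 0, 6], "turn": [0, 0, 0], "grip": -1}])

```text
t: 4.58
tcp_pos: [558.9, -148.4, 295.5]
ee_rot: [2.395, 2.021, 0.008]
contact_force: [3.6, -1.2, 7.3]
grip_width: 0.006
grasp_force: 3.7
```

Request:
step_arm(deltas=[{"xyz": [0, 0, 2], "turn": [0, 0, 0], "grip": -1}, {"xyz": [0, 0, 4], "turn": [0, 0, 0], "grip": -1}, {"xyz": [0, 0, 6], "turn": [0, 0, 0], "grip": -1}])

```text
t: 4.83
tcp_pos: [559.3, -148.4, 289.9]
ee_rot: [2.394, 2.021, 0.01]
contact_force: [4.6, -0.6, 8.2]
grip_width: 0.008
grasp_force: 3.9
```

Request:
step_arm(deltas=[{"xyz": [0, 0, 1], "turn": [0, 0, 0], "grip": -1}, {"xyz": [0, 0, 2], "turn": [0, 0, 0], "grip": -1}, {"xyz": [0, 0, 3], "turn": [0, 0, 0], "grip": -1}])

```text
t: 5.08
tcp_pos: [559.5, -148.4, 287.1]
ee_rot: [2.394, 2.02, 0.01]
contact_force: [5.1, -1.3, 8.5]
grip_width: 0.003
grasp_force: 4.1
```

Request:
step_arm(deltas=[{"xyz": [0, 0, 1], "turn": [0, 0, 0], "grip": -1}, {"xyz": [0, 0, 2], "turn": [0, 0, 0], "grip": -1}, {"xyz": [0, 0, 3], "turn": [0, 0, 0], "grip": -1}, {"xyz": [0, 0, 4], "turn": [0, 0, 0], "grip": -1}])

```text
t: 5.42
tcp_pos: [559.7, -148.5, 283.3]
ee_rot: [2.394, 2.02, 0.011]
contact_force: [4.4, -0.6, 8.2]
grip_width: 0.005
grasp_force: 4.3
```

Request:
step_arm(deltas=[{"xyz": [0, 0, 1], "turn": [0, 0, 0], "grip": -1}, {"xyz": [0, 0, 2], "turn": [0, 0, 0], "grip": -1}, {"xyz": [0, 0, 3], "turn": [0, 0, 0], "grip": -1}])

```text
t: 5.67
tcp_pos: [559.8, -148.5, 280.4]
ee_rot: [2.394, 2.02, 0.011]
contact_force: [5.9, -0.3, 8.7]
grip_width: 0.001
grasp_force: 4.5
```

Request:
step_arm(deltas=[{"xyz": [0, 0, 1], "turn": [0, 0, 0], "grip": -1}, {"xyz": [0, 0, 2], "turn": [0, 0, 0], "grip": -1}])

```text
t: 5.83
tcp_pos: [559.9, -148.5, 278.5]
ee_rot: [2.393, 2.02, 0.011]
contact_force: [4.8, -0.5, 10.0]
grip_width: 0.006
grasp_force: 4.7
```

Request:
step_arm(deltas=[{"xyz": [0, 0, 1], "turn": [0, 0, 0], "grip": -1}, {"xyz": [0, 0, 2], "turn": [0, 0, 0], "grip": -1}])

```text
t: 6.0
tcp_pos: [560.0, -148.5, 277.0]
ee_rot: [2.393, 2.02, 0.011]
contact_force: [2.2, 0.5, 17.7]
grip_width: -0.0
grasp_force: 8.9
```

Request:
step_arm(deltas=[{"xyz": [0, 0, 1], "turn": [0, 0, 0], "grip": -1}, {"xyz": [0, 0, 2], "turn": [0, 0, 0], "grip": -1}])

```text
t: 6.17
tcp_pos: [560.1, -148.3, 276.9]
ee_rot: [2.393, 2.02, 0.01]
contact_force: [-2.5, 0.3, 29.3]
grip_width: 0.004
grasp_force: 14.5
```

On the stop with too much force, so I'm backing off.

Request:
step_arm(deltas=[{"xyz": [0, 0, -2], "turn": [0, 0, 0], "grip": -1}, {"xyz": [0, 0, -2], "turn": [0, 0, 0], "grip": -1}])

```text
t: 6.33
tcp_pos: [559.9, -148.4, 277.2]
ee_rot: [2.393, 2.02, 0.011]
contact_force: [5.3, -1.3, 8.9]
grip_width: 0.004
grasp_force: 4.7
```

```bash
python3 - <<'E'
from h import *
s=snap('scene','s3.png');x=ctrl.sense();print(x['contact_force'],x['tcp_pos'])
print((Z['R'].T@(x['tcp_pos'][:2]-Z['m'])).round(1))
cv2.imwrite('pics/c4.png',cv2.resize(s[130:270,250:400,::-1],(640,597),interpolation=2))
E
```

```text
[ 3.81431662 -0.11331331 12.29021745] [ 559.89340706 -148.45912679  277.05366733]
[ 71.  -54.4]
```

View pics/c4.png

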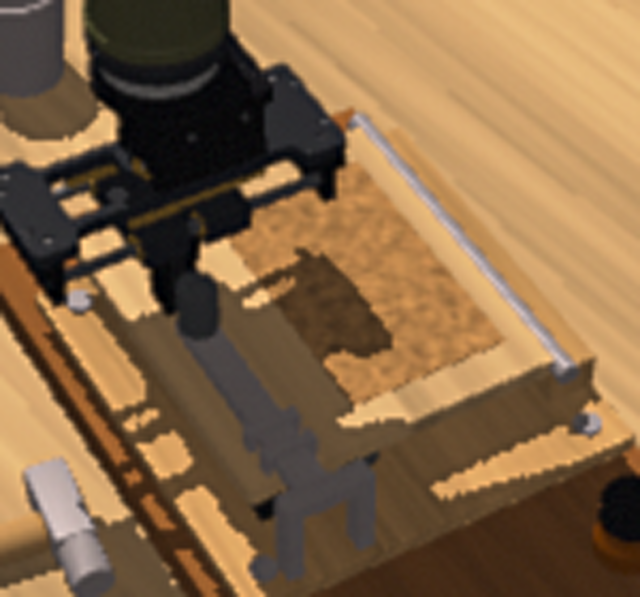

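The plate is level, its edge just below the keeper bridge at crop (320, 480). The fingertips are at (165, 300), right behind the knob at (197, 305). I'll add a little force and slide.

Request:
step_arm(deltas=[{"xyz": [0, 0, 0.8], "turn": [0, 0, 0], "grip": -1}, {"xyz": [0, 0, 0.8], "turn": [0, 0, 0], "grip": -1}, {"xyz": [0, 0, 0.8], "turn": [0, 0, 0], "grip": -1}])

```text
t: 6.63
tcp_pos: [559.9, -148.4, 277.0]
ee_rot: [2.393, 2.02, 0.011]
contact_force: [1.6, -0.3, 15.6]
grip_width: 0.006
grasp_force: 8.3
```

Request:
step_arm(deltas=[{"xyz": [1.5, 0, 0], "turn": [0, 0, 0], "grip": -1}, {"xyz": [3, 0, 0], "turn": [0, 0, 0], "grip": -1}, {"xyz": [4.5, 0, 0], "turn": [0, 0, 0], "grip": -1}])

```text
t: 6.88
tcp_pos: [560.1, -147.2, 277.0]
ee_rot: [2.392, 2.015, 0.004]
contact_force: [0.7, -9.3, 16.3]
grip_width: 0.005
grasp_force: 8.1
```

Request:
step_arm(deltas=[{"xyz": [1.5, 0, 0], "turn": [0, 0, 0], "grip": -1}, {"xyz": [3, 0, 0], "turn": [0, 0, 0], "grip": -1}])

```text
t: 7.05
tcp_pos: [560.2, -146.5, 277.0]
ee_rot: [2.392, 2.011, 0.0]
contact_force: [1.3, -12.4, 16.1]
grip_width: 0.009
grasp_force: 8.1
```

Request:
step_arm(deltas=[{"xyz": [2, 0, 0], "turn": [0, 0, 0], "grip": -1}, {"xyz": [4, 0, 0], "turn": [0, 0, 0], "grip": -1}])

```text
t: 7.22
tcp_pos: [560.6, -143.7, 277.0]
ee_rot: [2.393, 2.01, -0.002]
contact_force: [-0.2, -13.7, 16.5]
grip_width: 0.004
grasp_force: 8.5
```

Request:
step_arm(deltas=[{"xyz": [2, 0, -0.2], "turn": [0, 0, 0], "grip": -1}, {"xyz": [4, 0, -0.2], "turn": [0, 0, 0], "grip": -1}, {"xyz": [6, 0, -0.2], "turn": [0, 0, 0], "grip": -1}, {"xyz": [8, 0, -0.2], "turn": [0, 0, 0], "grip": -1}])

```text
t: 7.55
tcp_pos: [561.7, -135.7, 277.0]
ee_rot: [2.394, 2.01, -0.002]
contact_force: [-1.0, -13.4, 16.4]
grip_width: 0.005
grasp_force: 8.5
```

Request:
step_arm(deltas=[{"xyz": [2, 0, 0], "turn": [0, 0, 0], "grip": -1}, {"xyz": [4, 0, 0], "turn": [0, 0, 0], "grip": -1}, {"xyz": [6, 0, 0], "turn": [0, 0, 0], "grip": -1}])

```text
t: 7.8
tcp_pos: [562.5, -130.9, 277.0]
ee_rot: [2.395, 2.008, -0.005]
contact_force: [-1.5, -15.7, 17.3]
grip_width: 0.006
grasp_force: 9.6
```

Request:
step_arm(deltas=[{"xyz": [2, 0, 0], "turn": [0, 0, 0], "grip": -1}, {"xyz": [4, 0, 0], "turn": [0, 0, 0], "grip": -1}])

```text
t: 7.97
tcp_pos: [563.2, -127.1, 277.0]
ee_rot: [2.395, 2.008, -0.005]
contact_force: [-2.4, -15.8, 18.4]
grip_width: 0.008
grasp_force: 9.7
```

Request:
step_arm(deltas=[{"xyz": [2, 0, -0.4], "turn": [0, 0, 0], "grip": -1}, {"xyz": [4, 0, -0.6], "turn": [0, 0, 0], "grip": -1}])

```text
t: 8.13
tcp_pos: [563.9, -122.1, 277.0]
ee_rot: [2.396, 2.01, -0.003]
contact_force: [-0.6, -12.9, 13.4]
grip_width: 0.006
grasp_force: 8.1
```

Request:
step_arm(deltas=[{"xyz": [2, 0, 0], "turn": [0, 0, 0], "grip": -1}, {"xyz": [4, 0, -0.1], "turn": [0, 0, 0], "grip": -1}])

```text
t: 8.3
tcp_pos: [564.6, -118.1, 277.0]
ee_rot: [2.395, 2.01, -0.003]
contact_force: [-0.7, -12.6, 13.5]
grip_width: 0.005
grasp_force: 8.3
```

Request:
step_arm(deltas=[{"xyz": [2, 0, 0], "turn": [0, 0, 0], "grip": -1}, {"xyz": [4, 0, -0.1], "turn": [0, 0, 0], "grip": -1}])

```text
t: 8.47
tcp_pos: [565.3, -114.1, 277.0]
ee_rot: [2.396, 2.01, -0.003]
contact_force: [-0.2, -13.0, 14.0]
grip_width: 0.005
grasp_force: 8.1
```

Request:
step_arm(deltas=[{"xyz": [2, 0, 0], "turn": [0, 0, 0], "grip": -1}, {"xyz": [4, 0, -0.1], "turn": [0, 0, 0], "grip": -1}])

```text
t: 8.63
tcp_pos: [566.0, -110.0, 277.0]
ee_rot: [2.396, 2.011, -0.003]
contact_force: [-0.5, -13.6, 13.3]
grip_width: 0.005
grasp_force: 8.0
```

Request:
step_arm(deltas=[{"xyz": [2, 0, 0], "turn": [0, 0, 0], "grip": -1}, {"xyz": [4, 0, -0.1], "turn": [0, 0, 0], "grip": -1}])

```text
t: 8.8
tcp_pos: [566.7, -105.9, 277.0]
ee_rot: [2.396, 2.011, -0.003]
contact_force: [-0.3, -12.7, 13.5]
grip_width: 0.003
grasp_force: 7.9
```

Request:
step_arm(deltas=[{"xyz": [1.5, 0, 0], "turn": [0, 0, 0], "grip": -1}, {"xyz": [3, 0, -0.1], "turn": [0, 0, 0], "grip": -1}])

```text
t: 8.97
tcp_pos: [567.2, -102.8, 277.1]
ee_rot: [2.396, 2.011, -0.002]
contact_force: [0.6, -12.0, 13.2]
grip_width: 0.006
grasp_force: 7.7
```

Request:
step_arm(deltas=[{"xyz": [1, 0, 0], "turn": [0, 0, 0], "grip": -1}, {"xyz": [2, 0, 0], "turn": [0, 0, 0], "grip": -1}])

```text
t: 9.13
tcp_pos: [567.4, -101.9, 277.0]
ee_rot: [2.396, 2.01, -0.005]
contact_force: [-0.5, -15.4, 13.2]
grip_width: 0.011
grasp_force: 9.9
```

Request:
step_arm(deltas=[{"xyz": [1, 0, 0], "turn": [0, 0, 0], "grip": -1}, {"xyz": [2, 0, 0], "turn": [0, 0, 0], "grip": -1}])

```text
t: 9.3
tcp_pos: [567.5, -101.4, 277.0]
ee_rot: [2.396, 2.007, -0.007]
contact_force: [-1.2, -19.6, 14.6]
grip_width: 0.004
grasp_force: 11.0
```

End stop reached. I'll ease back from the knob while still pressing, then lift.

Request:
step_arm(deltas=[{"xyz": [-4, 0, 0], "turn": [0, 0, 0], "grip": -1}, {"xyz": [-8, 0, -0.5], "turn": [0, 0, 0], "grip": -1}, {"xyz": [-10, 0, -2], "turn": [0, 0, 0], "grip": -1}, {"xyz": [-12, 0, -5], "turn": [0, 0, 0], "grip": -1}])

```text
t: 9.63
tcp_pos: [565.6, -104.8, 280.3]
ee_rot: [2.399, 2.022, 0.006]
contact_force: [0.2, 0.3, -0.2]
grip_width: 0.009
grasp_force: 0.0
```

Request:
step_arm(deltas=[{"xyz": [0, 0, -12], "turn": [0, 0, 0], "grip": -1}, {"xyz": [-10, 0, -30], "turn": [0, 0, 0], "grip": -1}, {"xyz": [-30, 0, -55], "turn": [0, 0, 0], "grip": -1}, {"xyz": [-60, 0, -75], "turn": [0, 0, 0], "grip": -1}, {"xyz": [-90, 0, -90], "turn": [0, 0, 0], "grip": -1}, {"xyz": [-90, 0, -90], "turn": [0, 0, 0], "grip": -1}])

```text
t: 10.13
tcp_pos: [548.0, -200.3, 371.8]
ee_rot: [2.405, 2.011, -0.003]
contact_force: [0.6, -1.1, 0.2]
grip_width: 0.003
grasp_force: 0.0
```

```bash
python3 - <<'E'
from h import *
s=snap('scene','s5.png')
cv2.imwrite('pics/c5.png',cv2.resize(s[130:270,250:400,::-1],(640,597),interpolation=2))
E
```

```text
(no output)
```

View pics/c5.png

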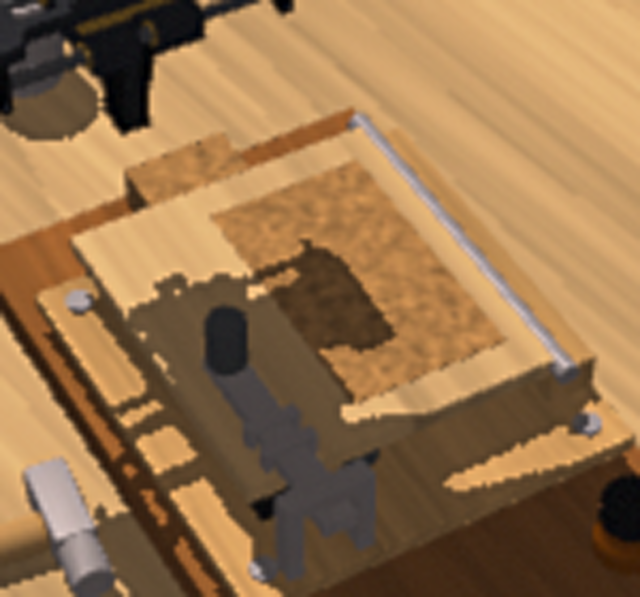

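The plate stays level. The bar's tip shows through beyond the bridge at crop (340, 515), the knob is up at (225, 340), and the gripper is clear.

```bash
python3 -c "
from cell import ctrl
print(ctrl.job_done())"
```

```text
the job is handed in; nothing more can be done
None
```

I pressed the plate level, slid the bolt home under the keeper to its end stop, and handed the job in; the last picture shows the plate staying level with the gripper clear, but the peak reading was 29.3 N against the 30 N limit and no verdict came back.

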